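# Free the jammed tin in the spice drawer

## Task

Draw the spice drawer of the low wooden chest out to its stop. The large square steel tin is jammed in its hole in the drawer: grip it, rock it from side to side - over towards the drawer's left, over towards its right, and so on by turns - until it works free, and lift it just clear, its underside about a finger's breadth above the wooden block. Finish still holding it there, upright over its hole and not set down or let go, with the drawer left fully out and the two small tins, the bowl, the pot lid and the tiffin box left where they are.

Things in the scene. Friction and masses are not known exactly. Their poses are not given: they have to be found in the camera images.
- chest: low dark wooden spice chest on the granite slab, fixed, 270 deep x 310 wide x 125 mm high, one drawer in front; origin at the middle of the front lower edge of its case, against which the drawer front shuts; +x from the drawer front to the back, +y to the drawer's left as seen by the robot facing it, z up. The drawer slides out along -x. Its 16 mm front panel reaches 6 to 118 mm above the slab.
- spice_drawer (a joint): how far the drawer is out, m: 0 shut, 0.160 fully out against its stop; it slides with about 4 N of friction and stays where it is left
- drawer_handle (a point): middle of the drawer's brass bar handle: a round bar 11 mm thick and 110 mm long, level and parallel to the drawer front, 35 mm out from the face, 85 mm above the slab (40 mm below the top of the chest), on two 8 mm stems 47 mm either side of the middle; it moves with the drawer
- middle_hole (a point): centre of the mouth of the middle hole in the wooden block fixed in the drawer, 58 mm above the slab, 75 mm behind the back of the front panel; moves with the drawer, axes as the chest's. The block is 36 mm thick, on the drawer floor (22 mm above the slab). Three through holes, 60 mm front to back, 63 mm side to side, lie in a row across the drawer 85 mm apart, one tin in each.
- strips (a point): the line, 27 mm above the drawer floor, at which springy rubber strips on the left and right wall of each hole bear on the square tin's sides (this point: in the middle hole). They hold it by friction: a straight pull takes 30 to 45 N until its underside has risen past them, about 30 mm. Leaned about this line with a little lift, one side stays put and the other is drawn up, at far less pull.
- tin_mid (a point): centre of the jammed square steel tin: 56 x 56 mm, 76 mm high, flat flush lid, 0.17 to 0.35 kg; axes parallel to the chest's at the start. It stands on the drawer floor in one of the holes, its centre 60 mm above the slab, 40 mm of it proud of the block. It can lean some 0.12 rad to either side before its foot meets the hole's wall, more once it has risen; 2 mm of play front and back.
- small_a_mid (a point): centre of a small round steel tin, 52 mm diameter, 48 mm high, standing loose in another of the holes, 12 mm proud of the block (its top is 70 mm above the slab)
- small_b_mid (a point): centre of the second small round steel tin, like the first, in the remaining hole
- bowl: glass bowl, 130 mm across, 60 mm high, on the slab to the left of the chest; origin at the centre of its underside
- pot_lid: round aluminium pot lid with a knob, 170 mm across, 38 mm high, lying on the slab to the right of the drawn-out drawer; origin at the centre of its underside
- tiffin: closed plastic tiffin box, 156 x 106 x 58 mm, on the slab to the right of the chest; origin at the centre of its underside

How it is judged:
By the outcome, as a careful person would: the job done as asked, in the order asked, and still so for the second after the job is handed in, while the arm keeps its last pose, push and grip.
It also fails if it takes over 58 s, if anything falls off the work surface, if the arm or the gripper's body presses on something with over 40 N, if the wrist force passes 120 N, or if a joint passes its speed limit or range.

## Robot

A 6-joint arm with a two-finger parallel gripper is mounted at the origin on the work surface. World frame = base frame: x ahead of the robot, y to its left, z up, the work surface at z = 0. Lengths are in m, angles in rad, forces in N, time in s.
With the tool pointing down it reaches from about 0.325 to 0.875 m from the base axis. Payload 4.4 kg.
Tool frame: the origin (TCP) lies between the finger pads; the fingertips stand env.nose_length ahead of it and the grasp point (between the pads) lies 2 mm behind it (env.nose_length is the distance from the TCP to the fingertips, in m); y points along the fingers, x is the direction in which the jaws open and shut, and the axes are right-handed (so a half turn about y gives the same grasp; the last joint's range is limited). The gripper opens to 85 mm and grips with 20 to 120 N. Pads are 22 mm wide; open, the fingers measure 114 mm over their backs; the gripper's body (76 mm by 85 mm) begins 54 mm behind the grasp point. The pads swing forward as they close: fully open they stand 13 mm farther back than shut.
Start: joints at [1.129, 0.207, 1.542, -0, 1.393, -0.15], TCP at [0.165, 0.551, 0.248] pointing down, gripper open.
Joint ranges: [-2.73, 2.73], [-0.86, 2.22], [0.23, 2.46], [-1.11, 4.25], [0.08, 2.63], [-2.82, 2.82]. Speed limits (rad/s): [2.79, 2.79, 3.14, 3.14, 3.14, 3.14].

## Interface

Orientations are given as a rotation vector (axis times angle).
In Python, from station import env gives the robot as it stands. The module is installed in compiled form; this text tells all that it offers.
- The arm moves only by the tool apply_moves, never from a script. Its argument "series" is one flat list of numbers, 5 for each row, row after row: the finger opening in m, from 0 to 0.0854, then the shift along the tool's x, y, z in m, then the turn about the tool's y in rad. In form: [claw, x, y, z, roll, claw, x, y, z, roll, ...]. A call has 1 to 20 rows; each row is the pose to reach, as a shift and turn from the pose measured when the call began, along the tool's axes at that moment; what a row does not reach only later rows make up. A row lasts 1/12 s, in which the tool goes at most 41.7 mm and 7.16 degrees, less where a joint would pass 70% of its speed; a pose out of reach is approached as far as the arm can. A call with a gripper value outside its range is refused whole. The fingers move at their own pace and stop on an object; "grip_force" is the grip in N (left out, the last holds). Time passes only in rows, so rows that repeat a pose let the fingers close. It gives the time, the measured TCP pose, the force and the opening at its end, in the units of the state.
- env.sense(): the state, without advancing time (a new reading comes with each control period).
- env.grab_frame(name): name is "scene" or "top"; returns the picture (400x640x3 uint8, red, green, blue); there is no depth.
- env.camera_model(name): a dict with "intrinsics" (3x3 intrinsics, pixels), "k1" (the pictures are not rectified: a ray, as slopes to the right and down, at radius r is drawn at 1 + k1 r^2 times it, then the intrinsics apply), "eye" and "attitude" of the camera in the world. Camera axes: x right, y down, z forward; pixel columns grow to the right and rows downward; lengths in m; the calibration is good to about 2 mm. A picture is of the moment at which its call begins. camera_model takes no time and is no camera call.
- env.hand_in(): hands the job in, once; it reports no verdict.
Trained networks look in the newest picture that a camera, given by its name, has taken for a name from the list of things; names that differ only in an ending like _2 or _b are one class to them, and where a whole thing is asked for, a point or a joint stands for the part that bears it (a point fixed in the world has none). Each returns a list of dicts, best first, with "confidence" (0 to 1); they miss things now and then, are a little off and sometimes report something else, mostly with a low value. They report only what shows in the picture. A call takes as long as a camera call.
- env.look_for(name, camera): "xyz" ([x, y, z] in m, in world coordinates, good to about 4 mm: the middle of the surface that is visible of it).
- env.regions_of(name, camera): "mask" (400x640 bool, what is visible of it).
The state is a dict: "clock": time; "joint_positions": joint angles; "qd": joint speeds; "joint_torque": joint torques, N m; "eef_pos": TCP position; "tcp_rot": TCP orientation; "contact_force": force on the tool from outside, world axes, zero at the start; "ft_torque": the same for the moment, N m; "grip_width": opening from 0.0 (shut) to 1.0 (fully open).
Only numpy, scipy, OpenCV 4.12 (cv2) and the standard library are available. Lean on these libraries where they do the work, as an engineer would, in place of code of your own. Each camera call takes 0.05 s, during which the arm holds its last target. There are 200 camera calls.

## Working session

There is one attempt and no reset: what is moved stays moved. The work goes in short steps, Python scripts to look and compute and a tool call to move; the robot and the scene stay as the last step left them, time stands still between calls to the robot, and variables do not carry over. Pictures are saved under pics/ and viewed, about 8 in all and at most 12, crops included, and the job is handed in when it is done.

Besides the shell and the picture viewer there is one more tool, called as name(argument=value, ...) on one line, values as JSON. apply_moves: Moves the arm, as the interface text tells. Its arguments: {"type":"object","properties":{"series":{"type":"array","items":{"type":"number"}},"grip_force":{"type":"number"}},"required":["series"]}

```bash
mkdir -p pics; cat > h.py <<'E'
import numpy as np, cv2
from scipy.spatial.transform import Rotation as R
from station import env
np.set_printoptions(precision=4,suppress=True)
E
python3 - <<'E'
from h import *
print(env.nose_length)
s=env.sense(); print(s); print(R.from_rotvec(s['tcp_rot']).as_matrix())
ims=[]
for c in ("scene","top"):
    im=env.grab_frame(c); cv2.imwrite(f"pics/{c}0.png",im[:,:,::-1])
    print(c,env.camera_model(c))
    for n in ["chest","drawer_handle","tin_mid","small_a_mid","bowl","pot_lid","tiffin","middle_hole"]:
        print(n,[(np.array(d['xyz']),round(d['confidence'],2)) for d in env.look_for(n,c)][:3])
E
```

```text
0.017
{'clock': 0.0, 'joint_positions': array([ 1.1285,  0.2074,  1.543 , -0.    ,  1.3935, -0.1505]), 'qd': array([ 0.    ,  0.0013, -0.    , -0.0007, -0.0002,  0.0003]), 'joint_torque': array([  0.0001, -38.3054, -29.1587,  -0.0005,   0.0106,  -0.    ]), 'eef_pos': array([0.1651, 0.55  , 0.2471]), 'tcp_rot': array([-1.3343, -0.9901,  0.9935]), 'contact_force': array([-0.2709,  0.3778,  0.0402]), 'ft_torque': array([ 0.0082,  0.0221, -0.0095]), 'grip_width': 1.00282587186983}
[[ 0.2876 -0.001  -0.9577]
 [ 0.9577 -0.0021  0.2876]
 [-0.0023 -1.      0.0003]]
scene {'intrinsics': array([[367.9223,   0.    , 315.0515],
       [  0.    , 367.9223, 202.3473],
       [  0.    ,   0.    ,   1.    ]]), 'k1': -0.04211434818464383, 'eye': array([ 1.0065, -0.2214,  0.6973]), 'attitude': array([-2.14  , -1.3048,  0.4673])}
chest [(array([ 0.8383, -0.0228,  0.1226]), 0.68)]
drawer_handle [(array([ 0.6763, -0.0571,  0.1177]), 0.2)]
tin_mid []
small_a_mid []
bowl [(array([0.4748, 0.2111, 0.0339]), 0.66), (array([ 0.6772, -0.0522,  0.1161]), 0.31)]
pot_lid [(array([ 0.8366, -0.0225,  0.1205]), 0.66), (array([ 0.4802, -0.3309,  0.0128]), 0.58)]
tiffin [(array([ 0.6983, -0.3165,  0.0568]), 0.67)]
middle_hole [(array([ 0.6747, -0.0523,  0.1184]), 0.78)]
top {'intrinsics': array([[372.2414,   0.    , 317.2808],
       [  0.    , 372.2414, 196.3926],
       [  0.    ,   0.    ,   1.    ]]), 'k1': -0.04284947359248907, 'eye': array([0.4127, 0.0033, 0.9213]), 'attitude': array([-2.118 ,  2.1255, -0.1859])}
chest [(array([ 0.7959, -0.0141,  0.1276]), 0.83)]
drawer_handle [(array([ 0.6735, -0.0338,  0.0944]), 0.96)]
tin_mid []
small_a_mid []
bowl [(array([0.4936, 0.2035, 0.0277]), 0.71)]
pot_lid [(array([ 0.4663, -0.3294,  0.0133]), 0.56)]
tiffin [(array([ 0.6752, -0.3084,  0.0591]), 0.85), (array([0.4912, 0.2028, 0.0274]), 0.6)]
middle_hole [(array([ 0.6758, -0.031 ,  0.0962]), 0.69)]
```

```bash
ls pics
```

```text
scene0.png
top0.png
```

View pics/scene0.png

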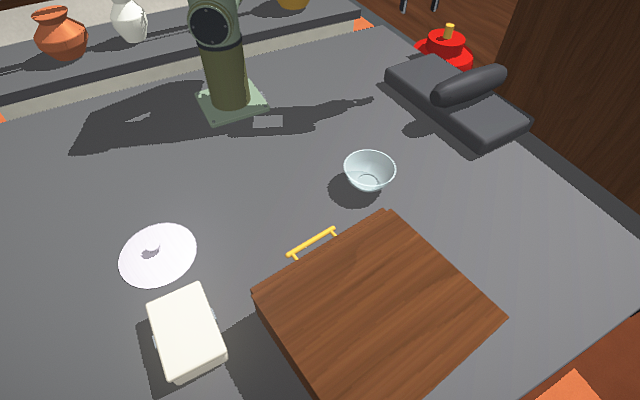

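View pics/top0.png

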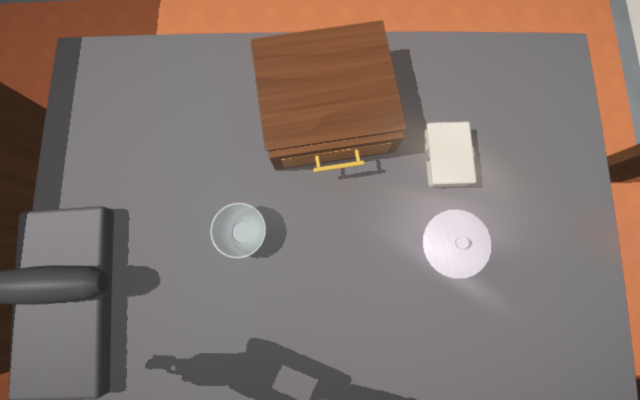

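The scene shows the shut chest with its handle at about (312,242), and the bowl, lid and tiffin are clear of it. In the top view the handle runs from about (315,167) to (363,162). Next I'll measure the handle and the chest yaw.

```bash
cat >> h.py <<'E'
def ray(c,uv,z):
    """world points at height z for pixels uv (N,2)"""
    m=env.camera_model(c); k=m['k1']
    uv=np.array(uv,float).reshape(-1,1,2)
    p=cv2.undistortPoints(uv,m['intrinsics'],np.array([k,0,0,0.]),None)[:,0] 
    d=np.c_[p,np.ones(len(p))]@R.from_rotvec(m['attitude']).as_matrix().T
    e=np.array(m['eye']); return e+d*((z-e[2])/d[:,2])[:,None]
def proj(c,P):
    m=env.camera_model(c); Rm=R.from_rotvec(m['attitude']).as_matrix()
    q=(np.atleast_2d(P)-m['eye'])@Rm; s=q[:,:2]/q[:,2:]
    s=s*(1+m['k1']*(s**2).sum(1))[:,None]
    return s@m['intrinsics'][:2,:2].T+m['intrinsics'][:2,2]
E
python3 - <<'E'
from h import *
for c in ("top","scene"):
    im=env.grab_frame(c)
    hsv=cv2.cvtColor(im,cv2.COLOR_RGB2HSV)
    m=((hsv[...,0]>18)&(hsv[...,0]<32)&(hsv[...,1]>140)&(hsv[...,2]>150)).astype(np.uint8)
    n,l,st,ce=cv2.connectedComponentsWithStats(m)
    for i in range(1,n):
        if st[i,4]>60: print(c,st[i],ce[i])
    if c=="top": roi=(slice(140,180),slice(305,375))
    else: roi=(slice(215,265),slice(280,345))
    ys,xs=np.nonzero(m[roi]); uv=np.c_[xs+roi[1].start,ys+roi[0].start]
    W=ray(c,uv,0.0885)[:,:2]
    (cx,cy),(w,h),a=cv2.minAreaRect(W.astype(np.float32)*1000)
    vx,vy,x0,y0=cv2.fitLine(W.astype(np.float32),cv2.DIST_HUBER,0,.001,.001).ravel()
    t=(W-[x0,y0])@[vx,vy]
    # restrict to bar
    nrm=np.array([-vy,vx]); nrm*=-np.sign(nrm[0]); d=(W-[x0,y0])@nrm
    print(c,"rect",cx,cy,w,h,a,"line ang",np.degrees(np.arctan2(vy,vx)),x0,y0,t.min(),t.max(),d.min(),d.max())
    B=W[d>d.max()-.012]; v=cv2.fitLine(B.astype(np.float32),cv2.DIST_HUBER,0,.001,.001).ravel();t=(B-v[2:])@v[:2]
    print("bar",v,np.degrees(np.arctan2(v[1],v[0])),"mid",v[2:]+v[:2]*(t.min()+t.max())/2,t.ptp() if hasattr(t,'ptp') else np.ptp(t))
# chest top corners, seen in pictures
print("top",ray("top",[[252,38],[384,24],[402,131],[266,150]],.125))
print("scene",ray("scene",[[251,291],[388,209],[508,317]],.125))
E
```

```text
top [323 160  41  10 118] [343.9576 164.822 ]
top rect 653.4483642578125 -39.911888122558594 38.081111907958984 109.06377410888672 8.588507652282715 line ang -84.938034 0.64093906 -0.041744288 -0.055610817734165124 0.05459075258777593 -0.03432738748090485 0.007922895134406763
bar [ 0.1186 -0.9929  0.6393 -0.0394] -83.18681 mid [ 0.6398 -0.044 ] 0.10511687161493864
scene [285 226  52  34 311] [309.8778 241.8392]
scene rect 647.6141357421875 -39.041587829589844 24.363595962524414 117.35472869873047 8.76963996887207 line ang -81.97309 0.6410683 -0.038180754 -0.05683092045274955 0.060551972889780724 -0.019125378516135175 0.00624531994874729
bar [ 0.1497 -0.9887  0.6411 -0.0412] -81.392654 mid [ 0.641  -0.0401] 0.117362579307903
top [[ 0.9457  0.1647  0.125 ]
 [ 0.9809 -0.1518  0.125 ]
 [ 0.7091 -0.1815  0.125 ]
 [ 0.666   0.124   0.125 ]]
scene [[ 0.7079 -0.1863  0.125 ]
 [ 0.666   0.1215  0.125 ]
 [ 0.944   0.168   0.125 ]]
```

apply_moves(series=[0.025,-0.429,0,-0.625,1.136,0.025,-0.429,0,-0.625,1.136,0.025,-0.429,0,-0.625,1.136,0.025,-0.429,0,-0.625,1.136,0.025,-0.429,0,-0.625,1.136,0.025,-0.429,0,-0.625,1.136,0.025,-0.429,0,-0.625,1.136,0.025,-0.429,0,-0.625,1.136,0.025,-0.429,0,-0.625,1.136,0.025,-0.429,0,-0.625,1.136,0.025,-0.429,0,-0.625,1.136,0.025,-0.429,0,-0.625,1.136,0.025,-0.429,0,-0.625,1.136,0.025,-0.429,0,-0.625,1.136,0.025,-0.429,0,-0.625,1.136,0.025,-0.429,0,-0.625,1.136,0.025,-0.429,0.03,-0.625,1.136,0.025,-0.429,0.07,-0.625,1.136,0.025,-0.429,0.07,-0.625,1.136,0.025,-0.429,0.07,-0.625,1.136], grip_force=40)

```text
clock: 2.67
eef_pos: [0.6388, -0.0437, 0.1704]
tcp_rot: [-1.567, -0.1, 0.117]
contact_force: [-0.9, 0.2, -1.2]
grip_width: 0.289
```

```bash
cat >> h.py <<'E'
def pose():
    s=env.sense(); M=R.from_rotvec(s['tcp_rot']).as_matrix()
    print("t",round(s['clock'],2),"p",s['eef_pos'],"x",M[:,0],"y",M[:,1],"F",s['contact_force'],"T",s['ft_torque'],"w",round(s['grip_width'],3),"q",s['joint_positions']); return s,M
def to(P,yaw=None):
    s,M=pose(); d=M.T@(np.array(P)-s['eef_pos']); print("shift",d)
    if yaw is not None: print("roll",-(yaw-np.arctan2(M[1,0],M[0,0])))
E
python3 - <<'E'
from h import *
to([.640,-.0405,.083],.143)
im=env.grab_frame("scene"); cv2.imwrite("pics/s1.png",cv2.resize(im[150:300,200:420,::-1],None,fx=3,fy=3))
E
```

```text
t 2.67 p [ 0.6388 -0.0437  0.1704] x [ 0.9904  0.1381 -0.0104] y [-0.0106  0.0005 -0.9999] F [-0.9165  0.2128 -1.1862] T [-0.0053  0.0136 -0.0273] w 0.289 q [-0.2027  0.4162  1.4366 -0.0017  1.2993 -0.3407]
shift [0.0026 0.0874 0.0029]
roll -0.004488294076910204
```

View pics/s1.png

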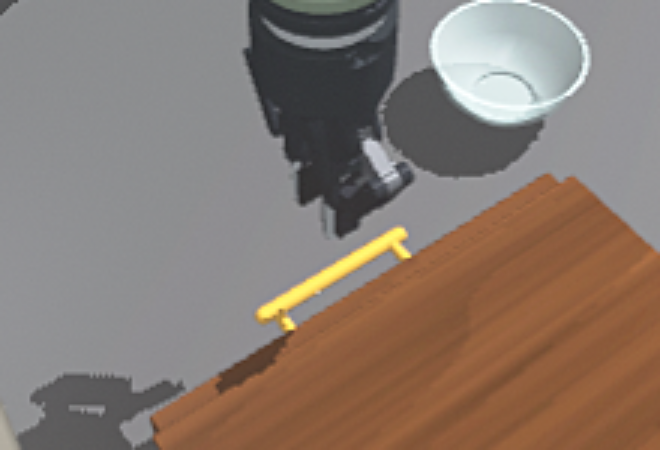

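The gripper hovers in line with the bar. The fingers are at about (310,220) in the full picture and the handle middle is at about (311,241). I'll descend next.

apply_moves(series=[0.025,0.003,0.03,0.003,0,0.025,0.003,0.05,0.003,0,0.025,0.003,0.07,0.003,0,0.025,0.003,0.087,0.003,0,0.025,0.003,0.087,0.003,0,0.0,0.003,0.087,0.003,0,0.0,0.003,0.087,0.003,0,0.0,0.003,0.087,0.003,0,0.0,0.003,0.087,0.003,0], grip_force=40)

```text
clock: 3.47
eef_pos: [0.6394, -0.0375, 0.0916]
tcp_rot: [-1.567, -0.103, 0.12]
contact_force: [-11.3, -0.3, 18.1]
grip_width: 0.112
```

```bash
python3 - <<'E'
from h import *
s,M=pose(); u=np.array([.990,.142,0]); u/=np.linalg.norm(u)
to(s['eef_pos']-.166*u,.143)
E
```

```text
t 3.47 p [ 0.6394 -0.0375  0.0916] x [ 0.9899  0.1414 -0.0107] y [-0.0108  0.0002 -0.9999] F [-11.2932  -0.3203  18.1372] T [-0.1194  1.9937  0.0623] w 0.112 q [-0.1928  0.5058  1.4862 -0.002   1.1603 -0.3338]
t 3.47 p [ 0.6394 -0.0375  0.0916] x [ 0.9899  0.1414 -0.0107] y [-0.0108  0.0002 -0.9999] F [-11.2932  -0.3203  18.1372] T [-0.1194  1.9937  0.0623] w 0.112 q [-0.1928  0.5058  1.4862 -0.002   1.1603 -0.3338]
shift [-0.166   0.0018 -0.0001]
roll -0.0011201450213150776
```

apply_moves(series=[0,-0.01,0,0,0,0,-0.02,0,0,0,0,-0.03,0,0,0,0,-0.03,0,0,0])

```text
clock: 3.8
eef_pos: [0.6075, -0.0423, 0.0918]
tcp_rot: [-1.569, -0.102, 0.123]
contact_force: [-1.8, -5.0, -6.2]
grip_width: 0.107
```

```bash
python3 - <<'E'
from h import *
s,M=pose()
im=env.grab_frame("scene"); cv2.imwrite("pics/s2.png",cv2.resize(im[150:300,200:420,::-1],None,fx=3,fy=3))
E
```

```text
t 3.8 p [ 0.6075 -0.0423  0.0918] x [ 0.9896  0.1429 -0.0131] y [-0.0129 -0.0025 -0.9999] F [-1.8222 -5.048  -6.2032] T [-0.8334  0.1994  0.0511] w 0.107 q [-0.209   0.4491  1.571  -0.0057  1.1335 -0.3499]
```

View pics/s2.png

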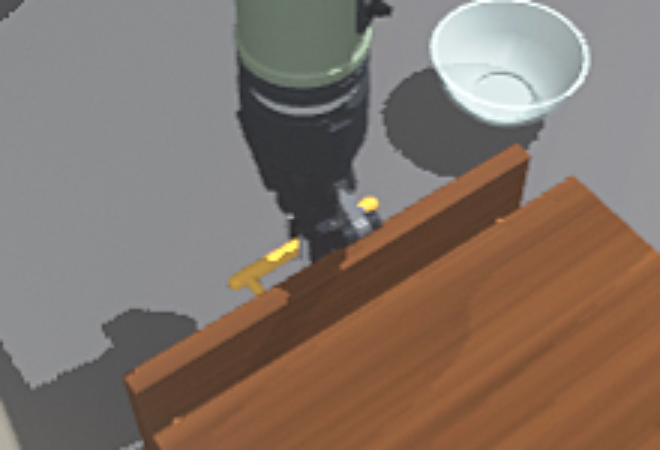

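The drawer is following: its panel now stands clear of the case. I'll pull on to the stop.

apply_moves(series=[0,-0.015,0,0,0,0,-0.03,0,0,0,0,-0.045,0,0,0,0,-0.06,0,0,0,0,-0.075,0,0,0,0,-0.09,0,0,0,0,-0.105,0,0,0,0,-0.115,0,0,0,0,-0.122,0,0,0,0,-0.128,0,0,0,0,-0.132,0,0,0,0,-0.134,0,0,0,0,-0.134,0,0,0])

```text
clock: 4.93
eef_pos: [0.4806, -0.0615, 0.0922]
tcp_rot: [-1.573, -0.115, 0.109]
contact_force: [26.3, -3.0, -41.8]
grip_width: 0.108
```

```bash
python3 - <<'E'
from h import *
s,M=pose(); print(np.linalg.norm(s['eef_pos'][:2]-[.6394,-.0375]))
E
```

```text
t 4.93 p [ 0.4806 -0.0615  0.0922] x [0.9898 0.1423 0.0031] y [ 0.0038 -0.0046 -1.    ] F [ 26.3189  -2.9865 -41.7674] T [-0.4617 -4.0317  0.0727] w 0.108 q [-0.3042  0.2092  1.8989 -0.0038  1.0285 -0.445 ]
0.16057475832546023
```

apply_moves(series=[0.025,0,0,0,0,0.025,0,0,0,0,0.025,0,0,0,0,0.025,0,-0.03,0,0,0.025,0,-0.07,0,0,0.025,0,-0.11,0,0,0.08,-0.03,-0.15,0.03,0,0.08,-0.03,-0.16,0.32,0,0.08,-0.03,-0.16,0.32,0,0.08,-0.03,-0.16,0.32,0,0.08,-0.03,-0.16,0.32,0,0.08,-0.03,-0.16,0.32,0,0.08,-0.03,-0.16,0.32,0,0.08,-0.03,-0.16,0.32,0,0.08,-0.03,-0.16,0.32,0])

```text
clock: 6.18
eef_pos: [0.4029, 0.2572, 0.2526]
tcp_rot: [-1.568, -0.122, 0.113]
contact_force: [0.5, 0.1, 0.4]
grip_width: 0.936
```

```bash
python3 - <<'E'
from h import *
pose()
for c in ("scene","top"):
    im=env.grab_frame(c)
    for n in ["tin_mid","small_a_mid","middle_hole","drawer_handle","bowl"]:
        print(c,n,[(np.array(d['xyz']),round(d['confidence'],2)) for d in env.look_for(n,c)][:3])
    if c=="top": cv2.imwrite("pics/t3.png",cv2.resize(im[100:250,230:450,::-1],None,fx=3.5,fy=3.5))
    else: cv2.imwrite("pics/s3.png",cv2.resize(im[150:350,180:440,::-1],None,fx=3,fy=3))
E
```

```text
t 6.18 p [0.4029 0.2572 0.2526] x [0.9888 0.1489 0.0058] y [ 0.0059 -0.0004 -1.    ] F [0.509  0.1362 0.3784] T [-0.0756  0.0125 -0.0197] w 0.936 q [ 0.3884 -0.0097  1.769  -0.0026  1.377   0.2394]
scene tin_mid []
scene small_a_mid [(array([ 0.6301, -0.1291,  0.0695]), 0.76)]
scene middle_hole [(array([ 0.5535, -0.0793,  0.0589]), 0.82)]
scene drawer_handle [(array([ 0.6164, -0.0515,  0.0932]), 0.33)]
scene bowl [(array([0.4734, 0.212 , 0.0319]), 0.82)]
top tin_mid [(array([ 0.6003, -0.0423,  0.0966]), 0.78)]
top small_a_mid [(array([ 0.6181, -0.1307,  0.0719]), 0.87)]
top middle_hole [(array([ 0.5969, -0.0451,  0.0575]), 0.56)]
top drawer_handle [(array([ 0.5984, -0.0453,  0.058 ]), 0.82)]
top bowl [(array([0.4957, 0.2042, 0.0271]), 0.7)]
```

View pics/t3.png

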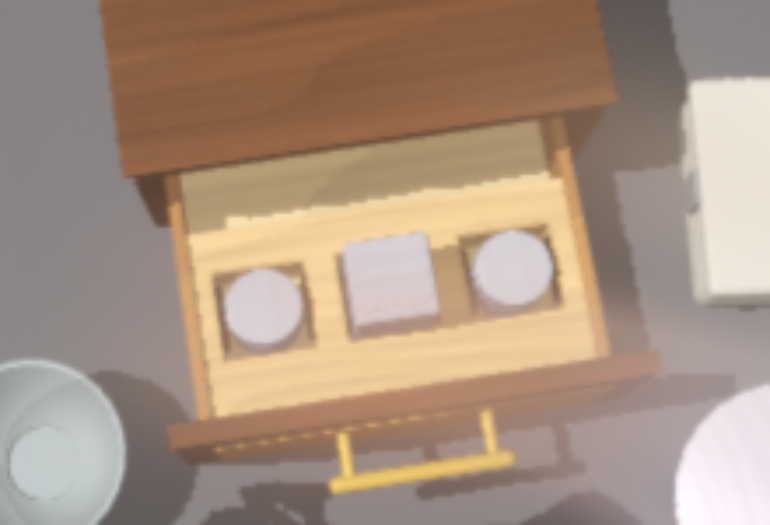

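View pics/s3.png

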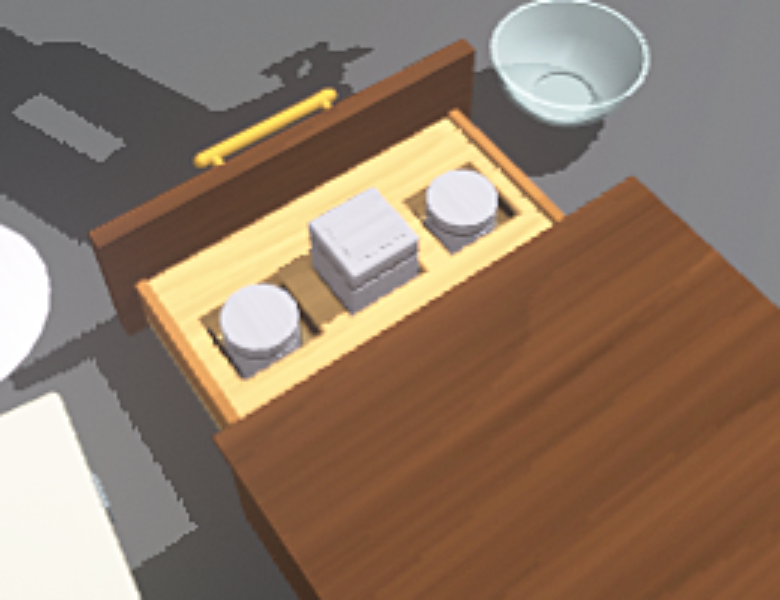

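```bash
python3 - <<'E'
from h import *
a=np.array([[343,240],[427,234],[438,316],[352,325]])/3.5+[230,100]
b=np.array([[311,238],[372,190],[418,237],[350,281]])/3+[180,150]
for c,u in(("top",a),("scene",b)):
    W=ray(c,u,.098); print(c,W[:,:2].ravel(),"mid",W.mean(0),[np.linalg.norm(W[i]-W[i-1]).round(4) for i in range(4)])
    for i in range(4): d=W[i]-W[i-1]; print(np.degrees(np.arctan2(d[1],d[0])),end=' ')
    m=env.regions_of("tin_mid",c)
    for r in m[:2]: print(r['confidence'],r['mask'].sum(),np.argwhere(r['mask']).mean(0)[::-1])
to([.601,-.043,.17],.143)
E
```

```text
top [ 0.6296 -0.0146  0.6333 -0.0694  0.5788 -0.0754  0.5731 -0.02  ] mid [ 0.6037 -0.0449  0.098 ] [np.float64(0.0567), np.float64(0.0549), np.float64(0.0549), np.float64(0.0558)]
5.398184325465433 -86.04990379347453 -173.73542800308013 95.83285782774647 0.64 737 [341.1221 181.4763]
0.63 425 [375.7741 177.64  ]
scene [ 0.5979 -0.078   0.58   -0.0239  0.6297 -0.0142  0.6405 -0.0696] mid [ 0.612  -0.0464  0.098 ] [np.float64(0.0435), np.float64(0.057), np.float64(0.0506), np.float64(0.0564)]
-168.84523330468346 108.28987627070258 11.02705219849765 -78.92437791872246 0.64 1025 [301.2195 232.8595]
0.29 8213 [282.0673 224.9995]
t 6.88 p [0.405  0.2512 0.2505] x [0.9899 0.1414 0.0029] y [ 0.0036 -0.0047 -1.    ] F [-0.06   -0.1235 -0.2281] T [ 0.0455 -0.0135  0.0366] w 0.936 q [ 0.377  -0.0082  1.7721 -0.0058  1.376   0.2362]
shift [ 0.1522  0.0825 -0.3186]
roll -0.0011248531521952376
```

The tin is in the middle hole and sticks up out of the block, with its lid centre at about (0.603,-0.044). The small tins sit in the outer holes and the drawer is fully out. I'll approach with the jaws front to back.

apply_moves(series=[0.08,0.155,0,-0.319,0,0.08,0.155,0,-0.319,0,0.08,0.155,0,-0.319,0,0.08,0.155,0,-0.319,0,0.08,0.155,0,-0.319,0,0.08,0.155,0,-0.319,0,0.08,0.155,0,-0.319,0,0.08,0.155,0,-0.319,0,0.08,0.155,0,-0.319,0,0.08,0.155,0.03,-0.319,0,0.08,0.155,0.06,-0.319,0,0.08,0.155,0.08,-0.319,0,0.08,0.155,0.08,-0.319,0,0.08,0.155,0.08,-0.319,0])

```text
clock: 8.05
eef_pos: [0.6028, -0.0429, 0.1711]
tcp_rot: [-1.572, -0.111, 0.112]
contact_force: [0.3, 0.4, 0.2]
grip_width: 0.934
```

```bash
python3 - <<'E'
from h import *
to([.604,-.044,.080],.143)
E
```

```text
t 8.05 p [ 0.6028 -0.0429  0.1711] x [ 0.99    0.1412 -0.0006] y [-0.     -0.0039 -1.    ] F [0.349  0.4184 0.1931] T [-0.0363 -0.0085  0.0308] w 0.934 q [-0.2124  0.338   1.5425 -0.004   1.2603 -0.3528]
shift [ 0.0011  0.0911 -0.0009]
roll -0.0013186632829089717
```

apply_moves(series=[0.08,0.001,0.025,-0.001,0,0.08,0.001,0.05,-0.001,0,0.08,0.001,0.07,-0.001,0,0.08,0.001,0.085,-0.001,0,0.08,0.001,0.091,-0.001,0,0.08,0.001,0.091,-0.001,0,0.08,0.001,0.091,-0.001,0])

```text
clock: 8.63
eef_pos: [0.6054, -0.0443, 0.082]
tcp_rot: [-1.573, -0.114, 0.109]
contact_force: [0.9, 0.8, 0.1]
grip_width: 0.937
```

```bash
python3 - <<'E'
from h import *
to([.604,-.044,.080],.143)
im=env.grab_frame("scene"); cv2.imwrite("pics/s4.png",cv2.resize(im[170:300,220:380,::-1],None,fx=4,fy=4))
E
```

```text
t 8.63 p [ 0.6054 -0.0443  0.082 ] x [0.9899 0.1415 0.0024] y [ 0.0031 -0.0046 -1.    ] F [0.9037 0.7686 0.1371] T [-0.0569  0.0073 -0.0051] w 0.937 q [-0.2137  0.4502  1.5937 -0.0043  1.0938 -0.3536]
shift [-0.0013  0.002   0.0005]
roll -0.001069145087471579
```

View pics/s4.png

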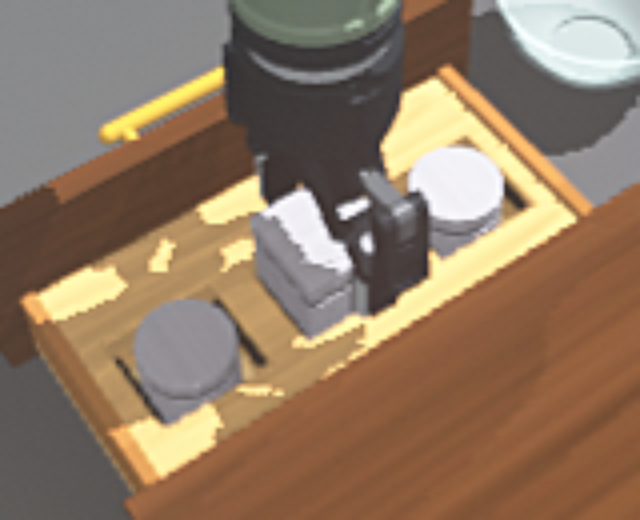

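```bash
python3 - <<'E'
from h import *
s,M=pose(); p=s['eef_pos']; x=M[:,0]; z=M[:,2]
f=lambda P:((proj("scene",P)-[220,170])*4).round()
for h in (.065,.075): print("rear finger outer/inner tip corners",h,f([[*(p+x*dx+z*dz)[:2],h] for dx in(.04,.0545) for dz in(-.011,.011)]).tolist())
c=np.array([.604,-.044,0]);X=np.array([.99,.1414,0]);Y=np.array([-.1414,.99,0])
for h in(.098,.058): print("tin",h,f([c+X*a*.028+Y*b*.028+[0,0,h] for a,b in((-1,-1),(-1,1),(1,1),(1,-1))]).tolist())
E
```

```text
t 8.68 p [ 0.6057 -0.0444  0.0824] x [0.9899 0.1414 0.0033] y [ 0.004  -0.0048 -1.    ] F [ 0.5297 -0.278   0.6297] T [0.0168 0.0123 0.0048] w 0.937 q [-0.2137  0.4497  1.5934 -0.0043  1.0936 -0.3536]
rear finger outer/inner tip corners 0.065 [[350.0, 325.0], [386.0, 304.0], [367.0, 345.0], [402.0, 324.0]]
rear finger outer/inner tip corners 0.075 [[350.0, 314.0], [386.0, 293.0], [367.0, 335.0], [403.0, 313.0]]
tin 0.098 [[245.0, 210.0], [336.0, 161.0], [399.0, 232.0], [306.0, 286.0]]
tin 0.058 [[250.0, 256.0], [337.0, 207.0], [398.0, 277.0], [308.0, 330.0]]
```

The rear finger stands behind the tin. It looks several mm towards +y of the tin's middle, at crop (398,295), so I'll take one closer look.

```bash
python3 - <<'E'
from h import *
im=env.grab_frame("scene"); v=cv2.resize(im[205:265,275:335,::-1],None,fx=10,fy=10,interpolation=cv2.INTER_NEAREST)
cv2.imwrite("pics/s5.png",cv2.convertScaleAbs(v,alpha=1.5,beta=20))
E
```

```text
(no output)
```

View pics/s5.png

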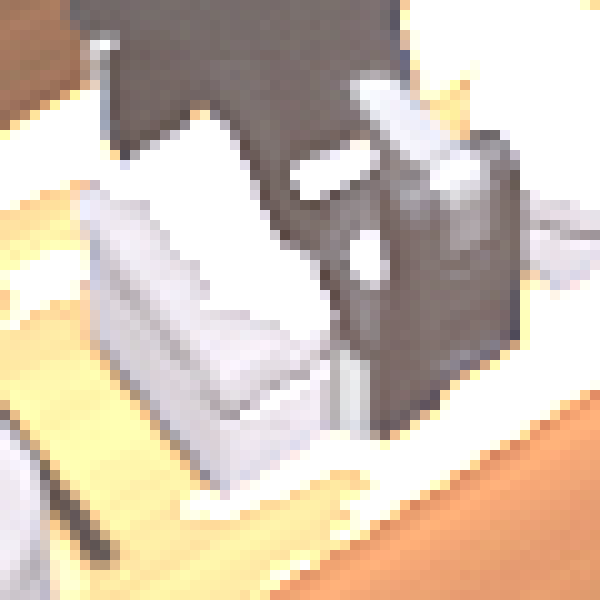

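The pad's lower left edge, at full-picture (309,248), falls within about 3 mm of where I predicted it. The tin's rear left foot, at (297.5,254), also agrees. I'll close the grip.

apply_moves(series=[0.04,0,0,0,0,0.04,0,0,0,0,0.04,0,0,0,0,0.04,0,0,0,0,0.04,0,0,0,0,0.04,0,0,0,0], grip_force=70)

```text
clock: 9.23
eef_pos: [0.6068, -0.0448, 0.0847]
tcp_rot: [-1.574, -0.117, 0.107]
contact_force: [-1.7, 0.5, 5.9]
grip_width: 0.64
```

```bash
python3 - <<'E'
from h import *
pose()
E
```

```text
t 9.23 p [ 0.6068 -0.0448  0.0847] x [0.9899 0.142  0.0058] y [ 0.0066 -0.0058 -1.    ] F [-1.7089  0.5494  5.8968] T [-0.0085  0.4389  0.1071] w 0.64 q [-0.2137  0.4472  1.5915 -0.0048  1.0952 -0.354 ]
```

apply_moves(series=[0.03,0,-0.001,0.003,0,0.03,0,-0.002,0.006,0,0.03,0,-0.003,0.008,0,0.03,0,-0.003,0.008,0])

```text
clock: 9.57
eef_pos: [0.6063, -0.0427, 0.0858]
tcp_rot: [-1.585, -0.118, 0.107]
contact_force: [5.9, -15.0, -15.0]
grip_width: 0.644
```

```bash
python3 - <<'E'
from h import *
pose()
E
```

```text
t 9.57 p [ 0.6063 -0.0427  0.0858] x [0.9898 0.1425 0.0063] y [ 0.0088 -0.0168 -0.9998] F [  5.8543 -14.9806 -15.029 ] T [-3.0912 -1.0072 -0.0933] w 0.644 q [-0.2053  0.4429  1.5952 -0.0166  1.0915 -0.3407]
```

apply_moves(series=[0.03,0,-0.002,0.007,0,0.03,0,-0.002,0.01,0,0.03,0,-0.003,0.013,0,0.03,0,-0.003,0.013,0])

```text
clock: 9.9
eef_pos: [0.6055, -0.0375, 0.088]
tcp_rot: [-1.6, -0.121, 0.107]
contact_force: [2.5, -19.3, -11.0]
grip_width: 0.643
```

```bash
python3 - <<'E'
from h import *
pose()
E
```

```text
t 9.9 p [ 0.6055 -0.0375  0.088 ] x [0.9896 0.144  0.0068] y [ 0.0114 -0.0314 -0.9994] F [  2.4868 -19.3103 -10.9553] T [-3.9581 -0.6161  0.0108] w 0.643 q [-0.1903  0.4362  1.5999 -0.0324  1.0886 -0.3199]
```

apply_moves(series=[0.03,0,-0.001,0.001,0,0.03,0,-0.001,-0.005,0,0.03,0,-0.002,-0.01,0,0.03,0,-0.002,-0.015,0,0.03,0,-0.003,-0.02,0,0.03,0,-0.004,-0.023,0,0.03,0,-0.004,-0.023,0])

```text
clock: 10.48
eef_pos: [0.6071, -0.0509, 0.0931]
tcp_rot: [-1.583, -0.118, 0.108]
contact_force: [-3.6, 22.1, 7.2]
grip_width: 0.642
```

```bash
python3 - <<'E'
from h import *
pose()
E
```

```text
t 10.48 p [ 0.6071 -0.0509  0.0931] x [0.9897 0.1429 0.0051] y [ 0.0073 -0.0146 -0.9999] F [-3.5588 22.1066  7.2148] T [ 4.077   0.646  -0.0615] w 0.642 q [-0.2194  0.4364  1.5867 -0.0141  1.1083 -0.3566]
```

apply_moves(series=[0.03,0,0,0.004,0,0.03,0,-0.002,0.01,0,0.03,0,-0.003,0.015,0,0.03,0,-0.004,0.02,0,0.03,0,-0.005,0.024,0,0.03,0,-0.005,0.024,0])

```text
clock: 10.98
eef_pos: [0.6049, -0.0341, 0.0991]
tcp_rot: [-1.597, -0.121, 0.108]
contact_force: [-0.6, -18.2, -2.3]
grip_width: 0.64
```

```bash
python3 - <<'E'
from h import *
pose()
E
```

```text
t 10.98 p [ 0.6049 -0.0341  0.0991] x [0.9895 0.1445 0.006 ] y [ 0.0102 -0.0281 -0.9996] F [ -0.5587 -18.1923  -2.323 ] T [-3.6104 -0.0714 -0.0352] w 0.64 q [-0.1862  0.4206  1.5953 -0.0287  1.1106 -0.3185]
```

apply_moves(series=[0.03,0,0,-0.004,0,0.03,0,-0.002,-0.01,0,0.03,0,-0.003,-0.016,0,0.03,0,-0.004,-0.022,0,0.03,0,-0.005,-0.027,0,0.03,0,-0.005,-0.028,0])

```text
clock: 11.48
eef_pos: [0.6075, -0.0528, 0.1058]
tcp_rot: [-1.58, -0.118, 0.109]
contact_force: [-4.1, 22.8, 8.4]
grip_width: 0.644
```

```bash
python3 - <<'E'
from h import *
pose()
im=env.grab_frame("scene"); cv2.imwrite("pics/s6.png",cv2.convertScaleAbs(cv2.resize(im[190:275,255:355,::-1],None,fx=7,fy=7),alpha=1.3))
E
```

```text
t 11.48 p [ 0.6075 -0.0528  0.1058] x [0.9896 0.1435 0.0047] y [ 0.0064 -0.0113 -0.9999] F [-4.057  22.8346  8.4291] T [ 4.2319  0.8119 -0.0186] w 0.644 q [-0.2238  0.4213  1.5779 -0.0106  1.1336 -0.3633]
```

View pics/s6.png

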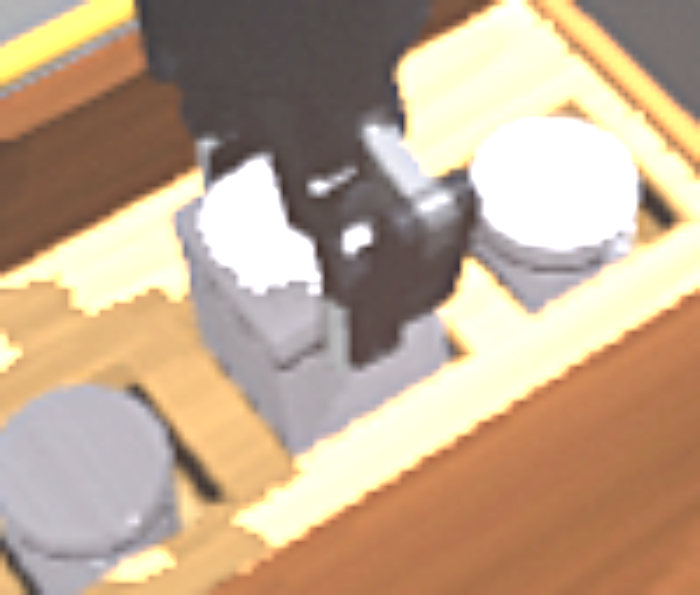

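The tin leans to the right and is rising with the grip: its rear top corner went from (298,246) to (296,241). I'll keep rocking.

apply_moves(series=[0.03,0,0,0.004,0,0.03,0,-0.002,0.01,0,0.03,0,-0.003,0.016,0,0.03,0,-0.004,0.022,0,0.03,0,-0.005,0.027,0,0.03,0,-0.005,0.027,0])

```text
clock: 12.03
eef_pos: [0.6051, -0.0302, 0.1127]
tcp_rot: [-1.589, -0.122, 0.108]
contact_force: [-1.2, -10.6, 2.5]
grip_width: 0.646
```

```bash
python3 - <<'E'
from h import *
pose()
E
```

```text
t 12.03 p [ 0.6051 -0.0302  0.1127] x [0.9893 0.1454 0.007 ] y [ 0.0102 -0.0209 -0.9997] F [ -1.1615 -10.6479   2.476 ] T [-2.3639  0.0289  0.0568] w 0.646 q [-0.1834  0.4031  1.5877 -0.0206  1.1371 -0.3207]
```

apply_moves(series=[0.03,0,0,-0.004,0,0.03,0,-0.001,-0.01,0,0.03,0,-0.001,-0.016,0,0.03,0,-0.002,-0.022,0,0.03,0,-0.002,-0.028,0,0.03,0,-0.002,-0.031,0,0.03,0,-0.002,-0.031,0])

```text
clock: 12.62
eef_pos: [0.6081, -0.0542, 0.1168]
tcp_rot: [-1.576, -0.119, 0.11]
contact_force: [-5.8, 14.9, 11.8]
grip_width: 0.641
```

```bash
python3 - <<'E'
from h import *
pose()
E
```

```text
t 12.62 p [ 0.6081 -0.0542  0.1168] x [0.9894 0.1449 0.005 ] y [ 0.0062 -0.0078 -1.    ] F [-5.8127 14.8889 11.7728] T [2.9238 1.2546 0.0236] w 0.641 q [-0.2276  0.409   1.5692 -0.0068  1.1556 -0.3703]
```

apply_moves(series=[0.03,0,0,0.004,0,0.03,0,0,0.008,0,0.03,0,0,0.012,0,0.03,0,0,0.012,0])

```text
clock: 12.95
eef_pos: [0.607, -0.0457, 0.1177]
tcp_rot: [-1.584, -0.121, 0.111]
contact_force: [-0.8, -9.3, 1.2]
grip_width: 0.644
```

```bash
python3 - <<'E'
from h import *
pose()
im=env.grab_frame("scene"); cv2.imwrite("pics/s7.png",cv2.convertScaleAbs(cv2.resize(im[190:275,255:355,::-1],None,fx=7,fy=7),alpha=1.3))
E
```

```text
t 12.95 p [ 0.607  -0.0457  0.1177] x [0.9892 0.1466 0.0054] y [ 0.0078 -0.0156 -0.9998] F [-0.8246 -9.3417  1.1834] T [-1.8136  0.2321  0.0919] w 0.644 q [-0.2104  0.4033  1.5752 -0.015   1.1522 -0.3515]
```

View pics/s7.png

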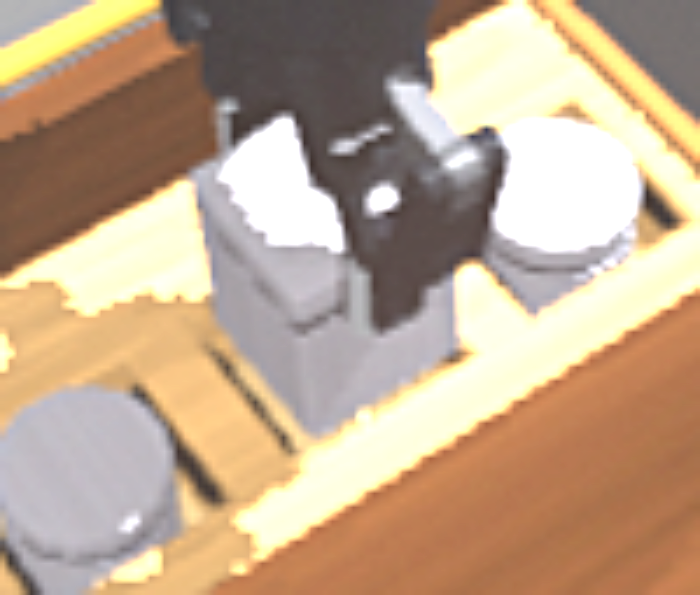

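It still leans right by about 0.08 rad: the rear edge runs from (305,325) to (318,425) in the crop. I'll straighten it against the strips before lifting.

apply_moves(series=[0.03,0,0,0.006,0,0.03,0,0,0.01,0,0.03,0,0,0.01,0,0.03,0,0,0.01,0])

```text
clock: 13.33
eef_pos: [0.6068, -0.0411, 0.119]
tcp_rot: [-1.593, -0.123, 0.109]
contact_force: [-0.6, -12.4, 1.4]
grip_width: 0.642
```

```bash
cat >> h.py <<'E'
def lean(name):
    """rear-right vertical edge slope seen vs. expected; saves crop"""
    im=env.grab_frame("scene"); v=cv2.resize(im[190:275,255:355,::-1],None,fx=7,fy=7,interpolation=cv2.INTER_CUBIC); cv2.imwrite(f"pics/{name}.png",cv2.convertScaleAbs(v,alpha=1.3))
    Y=np.array([-.1414,.99,0]);X=np.array([.99,.1414,0])
    s=env.sense(); c=np.array(s['eef_pos'])*[1,1,0]+X*.028-Y*.028
    for z0 in (.058,.07):
      for L in (-.1,0,.1):
        P=np.array([c+[0,0,z0],c+[0,0,z0+.045]+Y*L*.045]); p=(proj("scene",P)-[255,190])*7
        print("bottom z",z0,"lean left",L,p.round().tolist(),"slope",((p[1]-p[0])[0]/(p[0]-p[1])[1]).round(3))
E
python3 - <<'E'
from h import *
pose(); lean("s8")
E
```

```text
t 13.33 p [ 0.6068 -0.0411  0.119 ] x [0.9891 0.1469 0.0068] y [ 0.0106 -0.0249 -0.9996] F [ -0.5848 -12.3658   1.3969] T [-2.4204  0.141   0.1727] w 0.642 q [-0.1987  0.399   1.5785 -0.0244  1.1488 -0.3362]
bottom z 0.058 lean left -0.1 [[308.0, 440.0], [290.0, 361.0]] slope -0.233
bottom z 0.058 lean left 0 [[308.0, 440.0], [303.0, 354.0]] slope -0.056
bottom z 0.058 lean left 0.1 [[308.0, 440.0], [317.0, 346.0]] slope 0.092
bottom z 0.07 lean left -0.1 [[307.0, 418.0], [288.0, 337.0]] slope -0.23
bottom z 0.07 lean left 0 [[307.0, 418.0], [302.0, 329.0]] slope -0.056
bottom z 0.07 lean left 0.1 [[307.0, 418.0], [316.0, 321.0]] slope 0.09
```

View pics/s8.png

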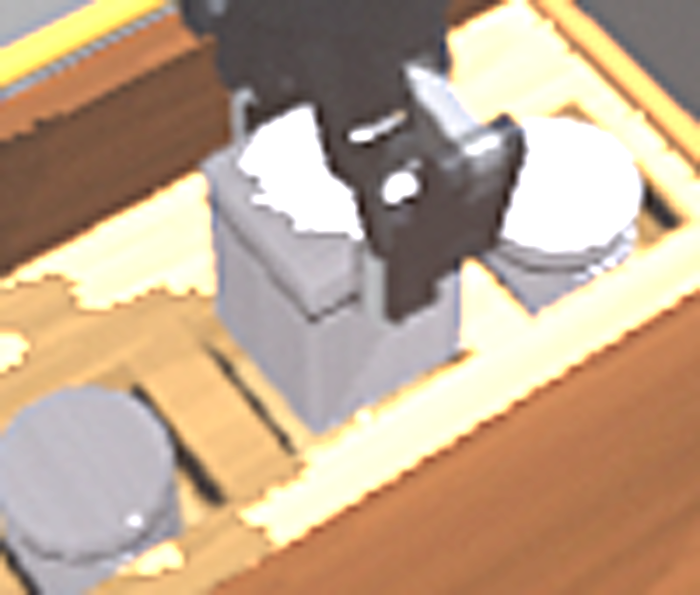

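Now it is close to upright, with an edge slope of -0.03 against -0.056 expected. I'll lift it clear, then shift it back over the hole.

apply_moves(series=[0.03,0,-0.003,0.002,0,0.03,0,-0.006,0.001,0,0.03,0,-0.009,0,0,0.03,0,-0.012,-0.001,0,0.03,0,-0.015,-0.002,0,0.03,0,-0.016,-0.004,0,0.03,0,-0.016,-0.004,0,0.03,0,-0.016,-0.004,0])

```text
clock: 14.05
eef_pos: [0.6072, -0.0446, 0.1351]
tcp_rot: [-1.593, -0.123, 0.109]
contact_force: [0.0, -0.3, -2.2]
grip_width: 0.641
```

```bash
python3 - <<'E'
from h import *
pose(); lean("s9")
E
```

```text
t 14.05 p [ 0.6072 -0.0446  0.1351] x [0.9891 0.1468 0.0069] y [ 0.0106 -0.0246 -0.9996] F [ 0.0455 -0.2972 -2.2474] T [ 0.0304 -0.0076 -0.0717] w 0.641 q [-0.2044  0.3805  1.5667 -0.0238  1.1791 -0.3428]
bottom z 0.058 lean left -0.1 [[298.0, 446.0], [279.0, 367.0]] slope -0.24
bottom z 0.058 lean left 0 [[298.0, 446.0], [293.0, 359.0]] slope -0.062
bottom z 0.058 lean left 0.1 [[298.0, 446.0], [306.0, 351.0]] slope 0.087
bottom z 0.07 lean left -0.1 [[297.0, 423.0], [277.0, 342.0]] slope -0.238
bottom z 0.07 lean left 0 [[297.0, 423.0], [291.0, 334.0]] slope -0.062
bottom z 0.07 lean left 0.1 [[297.0, 423.0], [305.0, 327.0]] slope 0.085
```

View pics/s9.png

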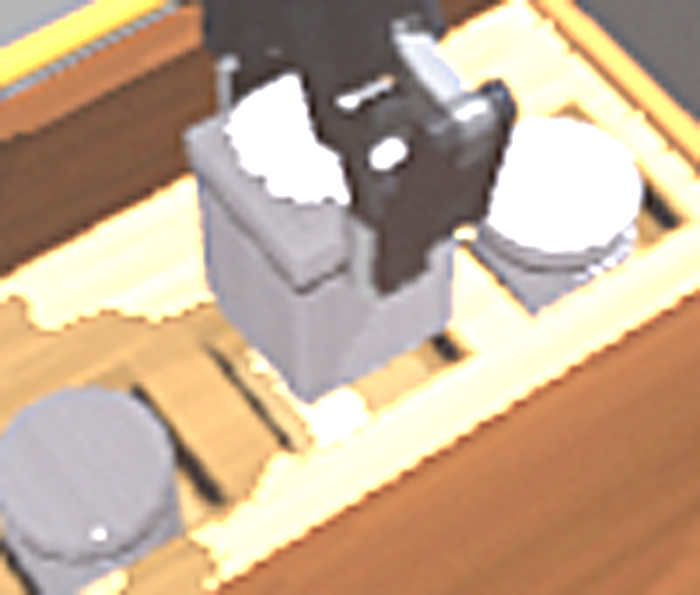

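The wrist now carries about 2 N, the tin's weight, so it is free. It is upright to about 0.02 rad, with a gap of roughly 14–18 mm. Last I'll check that the drawer and the other things haven't moved.

```bash
python3 - <<'E'
from h import *
s,M=pose()
im=env.grab_frame("top"); old=cv2.imread("pics/t3.png")[:,:,::-1]
new=cv2.resize(im[100:250,230:450],None,fx=3.5,fy=3.5)
cv2.imwrite("pics/t9.png",new[:,:,::-1])
def bar(I):
    h=cv2.cvtColor(I,cv2.COLOR_RGB2HSV)[430:500,320:520]
    m=(h[...,0]>18)&(h[...,0]<32)&(h[...,1]>140)&(h[...,2]>120); y,x=np.nonzero(m); return x.mean()+320,y.mean()+430,m.sum(),y.max()+430
print("bar old",bar(old),"new",bar(new))
for n in("bowl","pot_lid","tiffin","small_a_mid"): print(n,[(np.array(d['xyz']),round(d['confidence'],2)) for d in env.look_for(n,"top")][:3])
E
```

```text
t 14.1 p [ 0.6071 -0.0445  0.1349] x [0.9891 0.1469 0.0066] y [ 0.0103 -0.0245 -0.9996] F [-0.8115 -0.3113 -2.0803] T [ 0.0206 -0.0089 -0.002 ] w 0.645 q [-0.2044  0.3806  1.5669 -0.0237  1.1791 -0.3428]<stdin>:8: RuntimeWarning: Mean of empty slice.
  ret = ret.dtype.type(ret / rcount)
Traceback (most recent call last):
ValueError: zero-size array to reduction operation maximum which has no identity
```

```bash
python3 - <<'E'
from h import *
im=env.grab_frame("scene"); old=cv2.imread("pics/s3.png")[:,:,::-1].copy()
new=cv2.resize(im[150:350,180:440],None,fx=3,fy=3)
for n,(x0,x1,y0,y1) in dict(panel_right=(85,170,225,345),panel_left=(430,485,35,110),drawer_side_l=(490,570,160,235),small_right=(205,300,275,380),small_left=(430,520,160,250),chest=(560,680,160,260),bowl=(480,660,0,130),lid_edge=(0,60,215,390),tiffin=(0,130,380,590)).items():
    t=old[y0:y1,x0:x1]; a,b=max(x0-20,0),max(y0-20,0)
    r=cv2.matchTemplate(np.ascontiguousarray(new[b:y1+20,a:x1+20]),np.ascontiguousarray(t),cv2.TM_CCOEFF_NORMED); _,v,_,l=cv2.minMaxLoc(r)
    print(n,round(v,2),"moved px(/3)",l[0]-(x0-a),l[1]-(y0-b))
print("40mm... px for 5mm inward:",3*(proj("scene",[.53,-.2,.118])-proj("scene",[.535,-.1993,.118])))
env.grab_frame("top")
for n in("bowl","pot_lid","tiffin"): print(n,[(np.array(d['xyz']),round(d['confidence'],2)) for d in env.look_for(n,"top")][:2])
E
```

```text
panel_right 0.87 moved px(/3) 1 2
panel_left 0.99 moved px(/3) 1 1
drawer_side_l 0.98 moved px(/3) 1 1
small_right 0.69 moved px(/3) 0 2
small_left 0.76 moved px(/3) 3 2
chest 1.0 moved px(/3) 0 0
bowl 1.0 moved px(/3) 0 0
lid_edge 0.86 moved px(/3) 1 -1
tiffin 0.84 moved px(/3) 2 4
40mm... px for 5mm inward: [[-3.3224 -5.0663]]
bowl [(array([0.4952, 0.2026, 0.0265]), 0.58)]
pot_lid [(array([ 0.4669, -0.3279,  0.0134]), 0.92), (array([ 0.6091, -0.0927,  0.0567]), 0.24)]
tiffin [(array([ 0.6747, -0.3068,  0.0606]), 0.78)]
```

```bash
python3 - <<'E'
from h import *
pose(); print(env.hand_in())
E
```

```text
t 14.4 p [ 0.6071 -0.0446  0.1349] x [0.9891 0.1469 0.0065] y [ 0.0102 -0.0247 -0.9996] F [-0.2388 -0.1423 -2.45  ] T [0.0175 0.0249 0.0091] w 0.644 q [-0.2044  0.3807  1.5669 -0.0239  1.1791 -0.3428]
the job is handed in; nothing more can be done
None
```

The job is handed in at 14.4 s. I pulled the drawer out by its handle to the stop (about 160 mm), rocked the square tin free left and right by turns, and lifted it just clear. The gripper is still holding it over its hole.

**Last checks that agreed:**
- **Tin free:** the wrist carried about 2.4 N with almost no sideways force, so nothing was still holding the tin.
- **Upright:** the tin leaned about 0.02 rad.
- **Height:** its underside was about 14–18 mm above the block. The lower figure is from the arm's rise, the higher one from the picture.
- **Position:** the gripper was back within about 1 mm of where it first gripped the tin.
- **Things on the slab:** the bowl, pot lid and tiffin box were found within 2 mm of where they were before.

**Checks that were uncertain or failed:**
- **Drawer:** matching pictures from before and after suggested it crept in about 1 mm. I could not push it back out while holding the tin.
- **Small tins:** picture matching showed at most about 1 pixel of shift, but the match was weak because of shadow.
- **Handle:** the last top-view check failed because the handle was not found in that view, and I had used up the picture views.

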